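# Slide the webcam into the desk track

### The job

Mount the webcam with the flat rectangular foot in the metal track on the desk: its lips keep the foot from going in from above, so bring the foot in at the flared open end and slide it along until it is fully home at the end stop. Leave it standing there, and leave the ball-shaped camera and the mouse where they are.

Things in the scene. Friction and masses are not known exactly. Their poses are not given: they have to be found in the camera images.
- webcam_head (a point): Webcam to mount, loose, 96 mm tall, about 0.2 kg: black box head 30 (x) x 70 (y) x 36 (z) mm, flat lens in its +x face, on a thin stem (diameter 10) on a dark rectangular foot plate 46 (x) x 60 (y) x 8 (z) mm, all on one vertical centre line. Point: head centre, 78 mm above the foot's underside. Grip the head across x. The foot's length (y) goes along the track, either way round.
- track: Aluminium track fixed on the desk. Origin: mid-length on the centre line, desk level (no other floor). Slide in along +y. Walls from y -90 to +90 mm, 60 apart; lips on them (top at 24 mm, 20 free below) leave a 28 mm slot for the stem. Lipless splayed guides, y -120 to -90, widen the open end to 90. Stop block, 30 high, face at y +90: foot home = webcam centre at y +60.
- ballcam_center (a point): Bystander, loose: a black ball camera (ball diameter 44 mm) on a short stem on a round dark foot of 80 mm diameter, 78 mm tall; too wide for the track. This point is on its centre line, 40 mm above its underside.
- mouse_center (a point): Bystander, loose: a black computer mouse, 104 (x) x 60 (y) x 34 (z) mm. This point is at its middle, 17 mm above its underside.
Mind the look-alikes: they are no part of the job. Leave any white or yellow look-alike of the part that bears webcam_head alone.

How it is judged (in metres and radians):
On the way:
1. the webcam's foot is low at the track's open end, partly in the mouth (y of webcam_head in the frame of track between -0.15 and -0.03 m and x of webcam_head in the frame of track between -0.03 and 0.03 m and height (world z) of webcam_head below 0.095 m), for 0.05 s.
At the end, for the whole second after the job is handed in: The webcam stands still and upright (within 7 degrees) in the track, foot on the desk, lengthwise (within 17 degrees), within 15 mm of the end stop and its centre line within 15 mm of the track's; ball camera and mouse moved by no more than 30 mm (y of webcam_head in the frame of track between 0.045 and 0.07 m and x of webcam_head in the frame of track between -0.015 and 0.015 m and height (world z) of webcam_head between 0.07 and 0.085 m and angle between webcam_head's own z axis and vertical below 0.12 rad and angle between the y axis of webcam_head and the y axis of track, either way round below 0.3 rad and linear speed of webcam below 0.02 m/s); the robot touches nothing.
It fails at once if the ball camera is moved by more than 30 mm (distance of ballcam_center from where it was at the start of the episode above 0.03 m).
It fails at once if the mouse is moved by more than 30 mm (distance of mouse_center from where it was at the start of the episode above 0.03 m).
It also fails if it takes over 42 s, if anything falls off the work surface, if the arm or the gripper's body presses on something with over 40 N, if the wrist force passes 120 N, or if a joint passes its speed limit or range.

### The arm

A 6-joint arm with a two-finger parallel gripper is mounted at the origin on the work surface. World frame = base frame: x ahead of the robot, y to its left, z up, the work surface at z = 0. Lengths are in mm, angles in rad, forces in N, time in s.
With the tool pointing down it reaches from about 300 to 775 mm from the base axis. Payload 14.6 kg.
Tool frame: the origin (TCP) lies on the centre line of the jaws, within the pads' length; the fingertips stand 19 mm ahead of it and the grasp point (between the pads) is the TCP (bot.tip_reach is the distance from the TCP to the fingertips, in mm); y points along the fingers, x is the direction in which the jaws open and shut, and the axes are right-handed (so a half turn about y gives the same grasp; the last joint's range is limited). The gripper opens to 85 mm and grips with 20 to 120 N. Pads are 22 mm wide; open, the fingers measure 114 mm over their backs; the gripper's body (76 mm by 85 mm) begins 54 mm behind the grasp point. The pads swing forward as they close: fully open they stand 13 mm farther back than shut.
Start: joints at [1.04, 0.3, 1.521, -0, 1.321, -0.067], TCP at [246.038, 491.889, 250.281] pointing down, gripper open.
Joint ranges: [-3.03, 3.03], [-0.79, 2.21], [0.23, 2.52], [-1.04, 4.18], [0, 3.07], [-2.55, 2.55]. Speed limits (rad/s): [2.22, 2.22, 2.57, 3.14, 3.14, 3.14].

### API

Orientations are given as a unit quaternion [w, x, y, z].
In Python, from rig import bot gives the robot as it stands. Calls block until the motion is done:
- bot.move_to(position, orientation): joint-space move of the TCP to a pose.
- bot.servo_line(position, attitude=None, speed=150, until_force=None): straight line of the TCP; attitude=None keeps the orientation; speed is the mean speed in mm/s. With until_force (N) it stops when the force on the tool has changed by that much, and returns True; else False.
- bot.move_joints(angles): joint-space move.
- bot.move_gripper(opening, grip_force=None): finger opening in mm; grip_force is the grip in N (None keeps the last); returns when the fingers have stopped.
- bot.dwell(seconds).
- bot.ik(position, orientation): joint angles nearest the present ones, or None.
- bot.read_state(): the state.
- bot.read_camera(name): name is "side" or "top"; returns a dict with "image" (384x512x3 uint8, blue, green, red), "depth" (384x512 float32, mm along the optical axis (not along the pixel's ray), 0 where there is no reading), "fovy" (degrees; the focal length in pixels is half the picture's height over the tangent of half this angle, whatever the lens; pixels are square), "cx", "cy" (the principal point, pixels), "eye" and "attitude" of the camera in the world. Camera axes: x right, y down, z forward; pixel columns grow to the right and rows downward; lengths in mm; the calibration is good to about 2 mm. A picture is of the moment at which its call begins.
A pose or a line that the arm cannot do raises bot.MotionError and nothing moves.
- bot.finish_job(): hands the job in, once; it reports no verdict.
The state is a dict: "clock": time; "joint_positions": joint angles; "qvel": joint speeds; "effort": joint torques, N m; "ee_pos": TCP position; "tool_rot": TCP orientation; "ft_force": force on the tool from outside, world axes, zero at the start; "moment": the same for the moment, N m; "grip_width": finger opening in mm.
Only numpy, scipy, OpenCV 4.12 (cv2) and the standard library are available. Lean on these libraries where they do the work, as an engineer would, in place of code of your own. Each camera call takes 0.05 s, during which the arm holds its last target.

## Working session

There is one attempt and no reset: what is moved stays moved. The work goes in short steps, each a Python script; the robot and the scene stay as the last script left them, time stands still between calls to the robot, and variables do not carry over. Pictures are saved under pics/ and viewed, and the job is handed in when it is done.

```bash
ls; mkdir -p pics; cat > h.py <<'E'
import numpy as np,cv2
from scipy.spatial.transform import Rotation as R
from rig import bot
def q2R(q): return R.from_quat([q[1],q[2],q[3],q[0]]).as_matrix()
def cam(n):
    c=bot.read_camera(n); np.savez(f'{n}.npz',**{k:np.array(v) for k,v in c.items()}); return c
def load(n): return dict(np.load(f'{n}.npz'))
def ray(c,u,v):
    f=c['image'].shape[0]/2/np.tan(np.radians(float(c['fovy']))/2)
    A=np.array(c['attitude']); A=q2R(A) if A.size==4 else A
    return A@np.array([(u-float(c['cx']))/f,(v-float(c['cy']))/f,1.0])
def px(c,u,v,z=None):
    d=ray(c,u,v); e=np.array(c['eye'])
    if z is None: return e+d*float(c['depth'][int(round(v)),int(round(u))])
    return e+d*(z-e[2])/d[2]
def cloud(c):
    h,w=c['depth'].shape; f=h/2/np.tan(np.radians(float(c['fovy']))/2)
    A=np.array(c['attitude']); A=q2R(A) if A.size==4 else A
    v,u=np.mgrid[:h,:w]
    d=np.stack([(u-float(c['cx']))/f,(v-float(c['cy']))/f,np.ones((h,w))],-1)*c['depth'][...,None]
    return d@A.T+np.array(c['eye'])
E
python3 - <<'E'
from h import *
for n in('top','side'):
    c=cam(n); cv2.imwrite(f'pics/{n}0.png',c['image']); print(n,c['fovy'],c['cx'],c['cy'],c['eye'],c['attitude'],(c['depth']==0).mean())
s=bot.read_state();print(s['clock'],s['ee_pos'],s['tool_rot'],s['grip_width'])
E
```

```text
pics
top 44.94449998610737 257.21413070580064 186.8909609231412 [ 373.70190037   19.29478765 1283.3351331 ] [-0.06334907  0.70518927 -0.70375478  0.05851656] 0.003977457682291667
side 48.299194804911316 254.94092829281936 185.67873376239288 [  467.71678715 -1050.63183726   681.07513989] [-0.50967504  0.85841518 -0.0515357   0.02643496] 0.0038655598958333335
0.1 [245.95431871 491.71273835 249.75443269] [-0.60134756  0.60172521  0.37134145 -0.37203952] 85.51466809916305
```

View pics/top0.png

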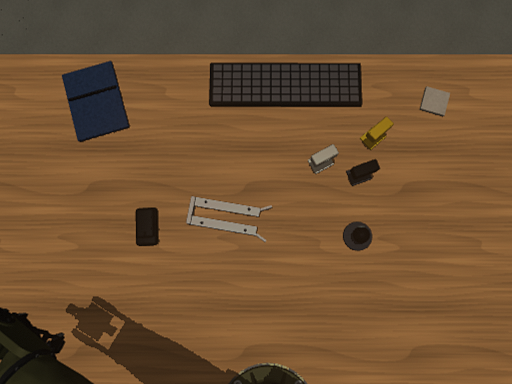

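View pics/side0.png

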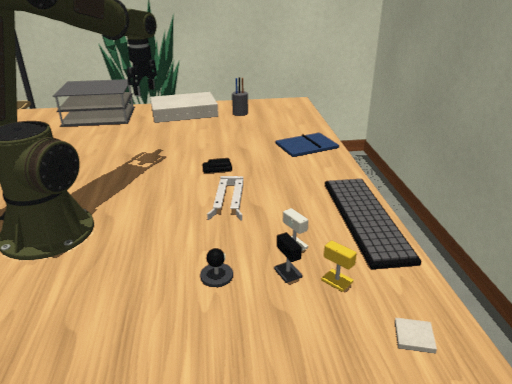

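Candidates in the top view: black box head at (363,172), white look-alike at (323,158), yellow look-alike at (377,132), ball camera at (358,236) and mouse at (147,227). I choose the black box head; it is at (289,245) in the side view. Next I check it in close crops.

```bash
python3 - <<'E'
from h import *
t=load('top');s=load('side')
a=cv2.resize(t['image'][120:210,300:420],None,fx=6,fy=6,interpolation=cv2.INTER_CUBIC)[:, :720]
cv2.imwrite('pics/topcrop.png',a)
cv2.imwrite('pics/sidecrop.png',cv2.resize(s['image'][195:300,250:370],None,fx=5,fy=5,interpolation=cv2.INTER_CUBIC))
cv2.imwrite('pics/trackcrop.png',cv2.resize(t['image'][185:255,175:285],None,fx=7,fy=7,interpolation=cv2.INTER_CUBIC))
for n,c in(('top',t),('side',s)):
    P=cloud(c); b=c['image'].astype(int)
    print(n,'desk z',np.median(P[230:280,300:330,2]))
    # black head
    m=(P[...,2]>62)&(P[...,2]<104)&(P[...,0]>300)&(P[...,0]<700)&(P[...,1]<-120)&(P[...,1]>-450)
    k,l,st,ce=cv2.connectedComponentsWithStats(m.astype(np.uint8))
    for i in range(1,k):
        if st[i,4]<25: continue
        q=P[l==i]; r=cv2.minAreaRect(q[:,:2].astype(np.float32))
        print(ce[i].round(0),st[i,4],np.median(b[l==i],0),'rect',np.round(r[0]),np.round(r[1]),round(r[2],1),'z',q[:,2].min().round(),q[:,2].max().round(), q.mean(0).round())
    # track
    m=(P[...,2]>14)&(P[...,2]<36)&(P[...,0]>250)&(P[...,0]<480)&(P[...,1]<230)&(P[...,1]>-50)
    k,l,st,ce=cv2.connectedComponentsWithStats(m.astype(np.uint8))
    for i in range(1,k):
        if st[i,4]<25: continue
        q=P[l==i]; r=cv2.minAreaRect(q[:,:2].astype(np.float32))
        print('trk',ce[i].round(0),st[i,4],'rect',np.round(r[0]),np.round(r[1]),round(r[2],1),np.percentile(q[:,2],[5,50,95]).round())
E
```

```text
top desk z -0.6358140240100738
[325. 155.] 324 [116. 136. 147.] rect [ 669. -150.] [32. 71.] 30.1 z 64.0 103.0 [ 667. -150.   93.]
[365. 168.] 352 [17. 24. 32.] rect [ 633. -256.] [31. 70.] 20.4 z 63.0 102.0 [ 631. -254.   92.]
[362. 234.] 195 [12. 20. 28.] rect [ 463. -245.] [39. 40.] 88.3 z 62.0 81.0 [ 461. -244.   71.]
trk [246. 231.] 165 rect [474.  61.] [119.  27.] 74.2 [18. 23. 27.]
side desk z 0.13218321900257024
[295. 220.] 427 [114. 131. 138.] rect [ 669. -150.] [34. 73.] 29.2 z 63.0 99.0 [ 668. -160.   85.]
[288. 246.] 494 [16. 16. 15.] rect [ 632. -258.] [32. 73.] 19.5 z 63.0 98.0 [ 631. -267.   86.]
[214. 254.] 183 [20. 21. 20.] rect [ 463. -249.] [38. 36.] 43.1 z 62.0 79.0 [ 462. -254.   70.]
trk [214. 204.] 89 rect [474.  60.] [121.  25.] 75.1 [16. 23. 25.]
```

View pics/topcrop.png

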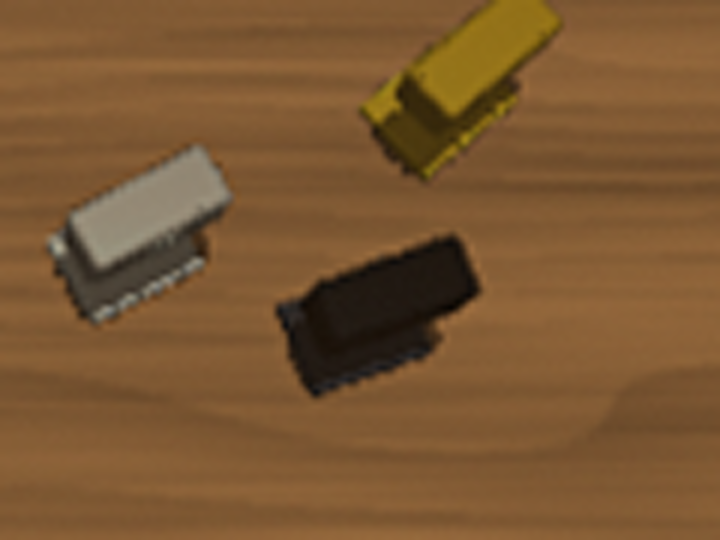

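View pics/sidecrop.png

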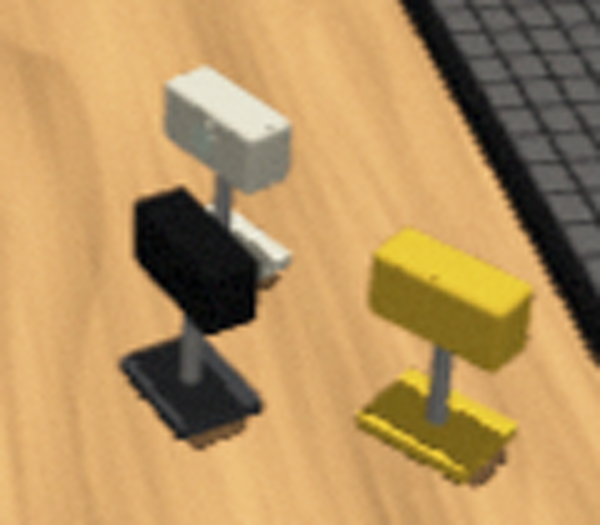

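View pics/trackcrop.png

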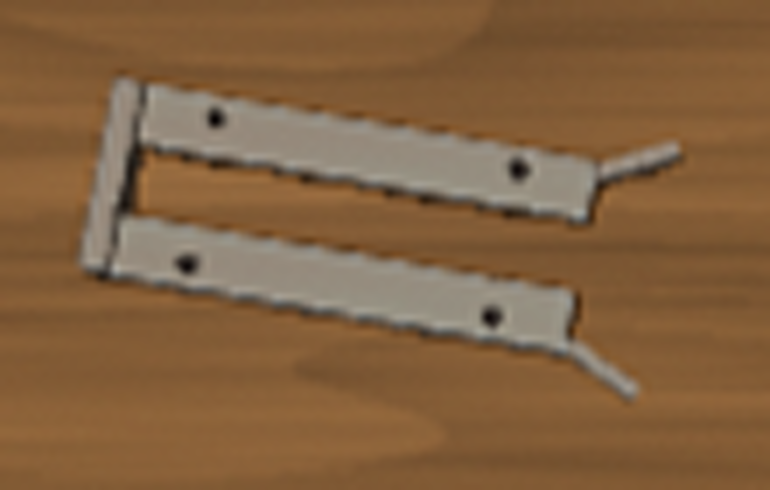

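```bash
cat >> h.py <<'E'
def tq(a): # tool x at yaw a, tool y down
    X=np.array([np.cos(a),np.sin(a),0]);Y=np.array([0,0,-1.]);Z=np.cross(X,Y)
    q=R.from_matrix(np.stack([X,Y,Z],1)).as_quat(); return np.array([q[3],*q[:3]])
E
python3 - <<'E'
from h import *
t=load('top');s=load('side')
print(q2R(bot.read_state()['tool_rot']).round(2).tolist(), bot.tip_reach)
f=lambda x,y:px(t,(x+.5)/7-.5+175,(y+.5)/7-.5+185,24)
U=[f(*p) for p in((145,85),(600,160),(585,222),(138,147))]
L=[f(*p) for p in((120,215),(575,290),(568,352),(108,272))]
for p in U+L: print(p.round(1))
# side-view cloud of the lips
for c in (t,s):
    P=cloud(c); m=(P[...,2]>15)&(P[...,2]<36)&(P[...,0]>340)&(P[...,0]<620)&(P[...,1]<260)&(P[...,1]>-60)
    b=c['image'].astype(int); 
    q=P[m]; r=cv2.minAreaRect(q[:,:2].astype(np.float32)); print(len(q),np.round(r[0],1),np.round(r[1],1),round(r[2],2))
    l=q[abs(q[:,2]-24)<4]; 
    r=cv2.minAreaRect(l[:,:2].astype(np.float32)); print(' lips',len(l),np.round(r[0],1),np.round(r[1],1),round(r[2],2))
    m=(P[...,2]>10)&(P[...,2]<60)&(P[...,0]>300)&(P[...,0]<620)&(P[...,1]<330)&(P[...,1]>-60)
    cv2.imwrite('pics/m%d.png'%len(q),m.astype(np.uint8)*255)
E
```

```text
[[0.45, -0.0, -0.89], [0.89, -0.0, 0.45], [-0.0, -1.0, 0.0]] 19.0
[565.6 198.2  24. ]
[536.2  19.7  24. ]
[511.9  25.5  24. ]
[541.  200.3  24. ]
[514.3 206.7  24. ]
[485.4  29.3  24. ]
[461.5  31.9  24. ]
[492.1 210.7  24. ]
1352 [513.1 107.2] [221.   99.9] 80.21
 lips 1075 [511.6 107.5] [221.   96.9] 80.21
603 [513.3 106.7] [223.   98.7] 80.36
 lips 508 [517.1 106.1] [221.8  88.7] 79.54
```

```bash
cat >> h.py <<'E'
T0=np.array([513.5,115.7]); TA=np.radians(80.5)
TY=np.array([np.cos(TA),np.sin(TA)]); TX=np.array([TY[1],-TY[0]])
def trk(x,y,z): return [*(T0+TX*x+TY*y),z]
def intrk(p): d=np.array(p[:2])-T0; return np.round([d@TX,d@TY],1)
W=np.array([632.5,-257.]); WA=np.radians(20)
E
python3 - <<'E'
from h import *
for n,p,a in(('up',[*W,230],WA),('g',[*W,79],WA),('lift',[*W,200],WA),('pre',trk(0,-165,200),TA-np.pi/2),('low',trk(0,-165,83),TA-np.pi/2),('home',trk(0,62,83),TA-np.pi/2)):
  for k in(0,np.pi):
    j=bot.ik(p,tq(a+k)); print(n,int(k>0),np.round(p),None if j is None else np.round(j,2))
E
```

```text
up 0 [ 632. -257.  230.] [-0.44  0.62  1.11 -0.    1.41 -0.79]
up 1 [ 632. -257.  230.] [-0.44  0.62  1.11  0.    1.41  2.35]
g 0 [ 632. -257.   79.] [-0.44  0.76  1.24 -0.    1.14 -0.79]
g 1 [ 632. -257.   79.] [-0.44  0.76  1.24 -0.    1.14  2.35]
lift 0 [ 632. -257.  200.] [-0.44  0.64  1.15 -0.    1.36 -0.79]
lift 1 [ 632. -257.  200.] [-0.44  0.64  1.15  0.    1.36  2.35]
pre 0 [486. -47. 200.] [-0.17  0.21  1.75 -0.    1.18 -0.01]
pre 1 [486. -47. 200.] None
low 0 [486. -47.  83.] [-0.17  0.38  1.85 -0.    0.91 -0.01]
low 1 [486. -47.  83.] None
home 0 [524. 177.  83.] [ 0.26  0.5   1.66 -0.    0.98  0.43]
home 1 [524. 177.  83.] None
```

```bash
python3 - <<'E'
from h import *
bot.move_gripper(58)
bot.move_to([*W,200],tq(WA))
c=cam('side'); cv2.imwrite('pics/over.png',c['image'])
print(bot.servo_line([*W,79],speed=100,until_force=8))
s=bot.read_state();print(s['clock'],s['ee_pos'].round(1) if hasattr(s['ee_pos'],'round') else s['ee_pos'],s['ft_force'])
c=cam('side'); cv2.imwrite('pics/down.png',np.hstack([cv2.resize(load('side')['image'][180:310,220:350],None,fx=4,fy=4)]))
c=cam('top'); cv2.imwrite('pics/downt.png',cv2.resize(c['image'][110:220,300:430],None,fx=5,fy=5))
E
```

```text
False
4.8667 [ 632.8 -257.1   79.8] [-0.23349128 -0.64784097 -0.33568077]
```

View pics/down.png

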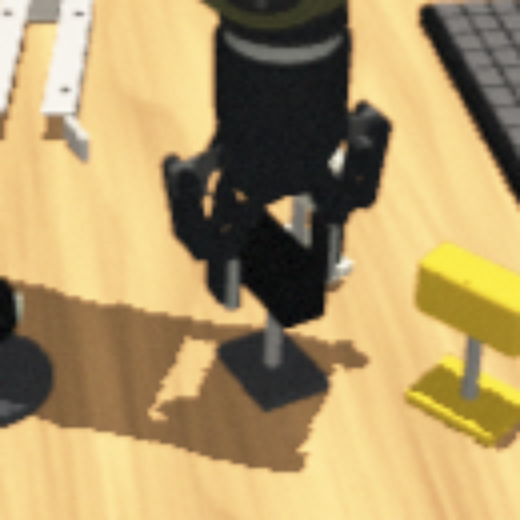

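The side crop shows the jaws on either side of the black head, with pads at about (232,285) and (332,265). The webcam still stands upright. I'll close, lift and check.

```bash
python3 - <<'E'
from h import *
bot.move_gripper(20,60)
s=bot.read_state();print(s['clock'],s['ee_pos'],s['grip_width'],s['ft_force'])
bot.servo_line([*W,190],speed=120)
s=bot.read_state();print(s['clock'],s['ee_pos'],s['grip_width'],s['ft_force'])
bot.move_to(trk(0,-175,190),tq(TA-np.pi/2))
s=bot.read_state();print(s['clock'],s['ee_pos'],s['grip_width'],s['ft_force'])
c=cam('side'); cv2.imwrite('pics/pre.png',cv2.resize(c['image'][90:250,140:340],None,fx=4,fy=3.75))
P=cloud(c)
m=(P[...,2]>100)&(P[...,2]<122)&(np.hypot(P[...,0]-s['ee_pos'][0],P[...,1]-s['ee_pos'][1])<60)
q=P[m]; print(m.sum(),cv2.minAreaRect(q[:,:2].astype(np.float32)),q.min(0),q.max(0))
E
```

```text
5.325 [ 632.57368802 -257.02858575   79.27687086] 29.102643868861133 [-0.4718669   0.0547452   2.51743089]
6.4 [ 632.21053493 -256.84978354  188.89995392] 29.29706175965929 [-0.89938963 -0.75122757 -1.66214935]
7.3833 [485.31243784 -57.42340307 190.16912115] 29.388882532619725 [ 0.74563118  0.06743232 -1.83529971]
223 ((486.10162353515625, -58.47612380981445), (65.8372802734375, 46.01703643798828), 82.00994873046875) [460.79231455 -93.5860676  110.88573669] [511.28658007 -24.4405746  121.99579391]
```

View pics/pre.png

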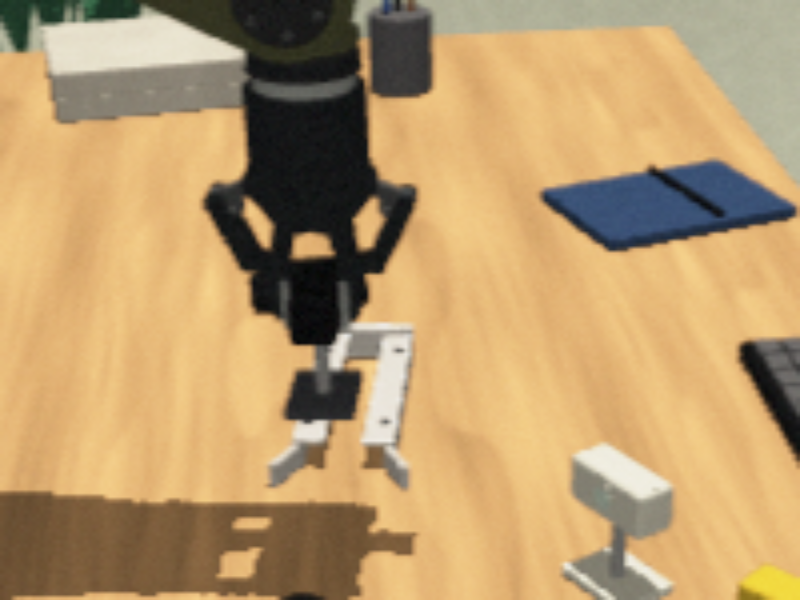

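The side view shows the webcam held upright, with the foot level at about (323,395) and aligned lengthwise. The foot cloud is centred within about 1 mm of the TCP. Next: lower and slide in.

```bash
python3 - <<'E'
from h import *
def st(n):
    s=bot.read_state();print(n,round(s['clock'],2),intrk(s['ee_pos']),np.round(s['ee_pos'][2],1),np.round(s['ft_force'],1),round(s['grip_width'],1))
print(bot.servo_line(trk(0,-175,82.5),speed=90,until_force=6)); st('low')
print(bot.servo_line(trk(0,-70,82.5),speed=60,until_force=8)); st('mouth')
c=cam('top'); cv2.imwrite('pics/mouth_t.png',cv2.resize(c['image'][150:280,160:320],None,fx=5,fy=4.6))
c=cam('side'); cv2.imwrite('pics/mouth_s.png',cv2.resize(c['image'][120:240,170:290],None,fx=5,fy=5))
E
```

```text
False
low 8.78 [   0.3 -175. ] 83.0 [-0.3 -0.2 -1.1] 29.2
False
mouth 10.68 [  0.  -70.2] 82.5 [-0.9  0.3 -1.5] 29.2
```

View pics/mouth_s.png

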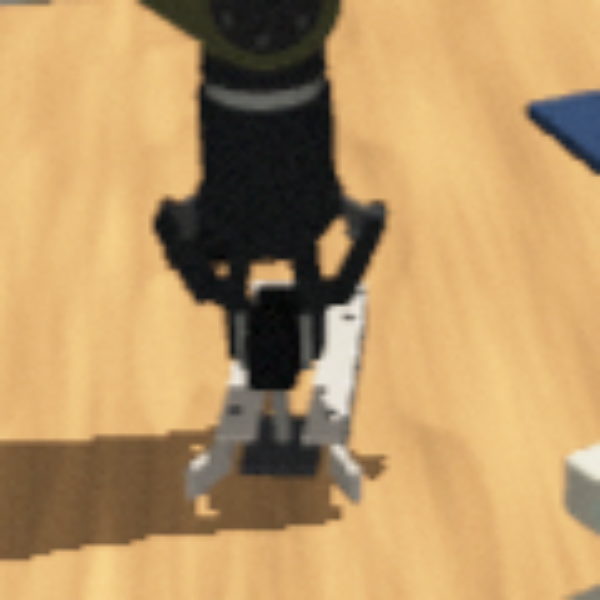

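The foot (280,445) is between the guides and partly under the lips. The stem (281,415) is centred in the slot and there is no contact force. I continue to the stop.

```bash
python3 - <<'E'
from h import *
def st(n):
    s=bot.read_state();print(n,round(s['clock'],2),intrk(s['ee_pos']),np.round(s['ee_pos'][2],1),np.round(s['ft_force'],1),round(s['grip_width'],1))
r=bot.servo_line(trk(0,45,82.5),speed=60,until_force=10); print(r); st('45')
if not r:
    r=bot.servo_line(trk(0,68,82.5),speed=20,until_force=6); print(r); st('stop')
    c=cam('side'); cv2.imwrite('pics/home_s.png',cv2.resize(c['image'][100:220,170:290],None,fx=5,fy=5))
    c=cam('top'); cv2.imwrite('pics/home_t.png',cv2.resize(c['image'][150:280,160:320],None,fx=5,fy=4.6))
E
```

```text
False
45 12.84 [ 0.  44.8] 82.5 [-0.6 -1.1 -1.5] 29.0
True
stop 13.63 [-0.1 60.6] 82.2 [ 0.4 -2.1 -0.4] 29.4
```

View pics/home_s.png

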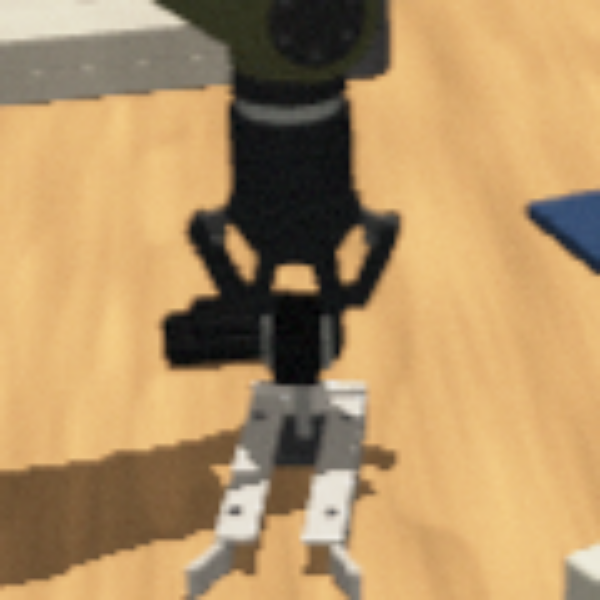

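The webcam met the stop at track y = 60.6 mm, and the view shows the stem upright inside the slot at the far end. I lower it onto the desk, release and check.

```bash
python3 - <<'E'
from h import *
def st(n):
    s=bot.read_state();print(n,round(s['clock'],2),intrk(s['ee_pos']),np.round(s['ee_pos'][2],1),np.round(s['ft_force'],1),round(s['grip_width'],1))
print(bot.servo_line(trk(0,60,76),speed=12,until_force=5)); st('down')
z=bot.read_state()['ee_pos'][2]
bot.move_gripper(58); st('open')
bot.servo_line(trk(0,60,z+120),speed=90); st('up')
c0=load('top')
bot.move_joints([1.04, 0.3, 1.521, 0, 1.321, -0.067]); bot.dwell(.3); st('away')
c=cam('side'); s_=c; cv2.imwrite('pics/end_s.png',cv2.resize(c['image'][120:240,150:300],None,fx=5,fy=5))
c=cam('top'); cv2.imwrite('pics/end_t.png',c['image'])
for c in(s_,c):
    P=cloud(c); q0=P-np.array([*T0,0]); x=q0[...,:2]@TX; y=q0[...,:2]@TY
    m=(P[...,2]>62)&(P[...,2]<104)&(abs(x)<60)&(abs(y-60)<80)
    q=P[m]; r=cv2.minAreaRect(q[:,:2].astype(np.float32)); print(m.sum(),intrk(r[0]),r[1:],np.percentile(q[:,2],[1,99]))
E
```

```text
True
down 14.07 [-0.2 60.3] 79.2 [-0.9  0.2  4.5] 29.4
open 14.46 [-0.6 60.1] 78.7 [0.3 0.9 0.5] 58.0
up 15.95 [-0.2 59.9] 198.7 [-0.3 -0.9  0.1] 57.6
away 17.82 [-325.3  326.6] 250.2 [0.6 0.3 0.3] 58.2
192 [ 0.4 57.7] ((74.04240417480469, 30.287025451660156), 80.70380401611328) [63.08619159 98.51580422]
346 [ 0.8 59.3] ((69.73609161376953, 30.768156051635742), 80.5019302368164) [67.45013173 99.88853648]
```

View pics/end_s.png

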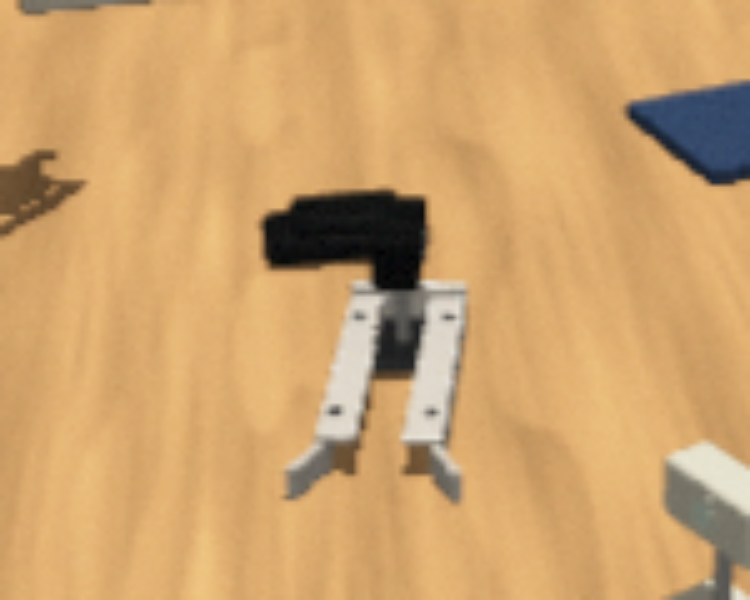

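View pics/end_t.png

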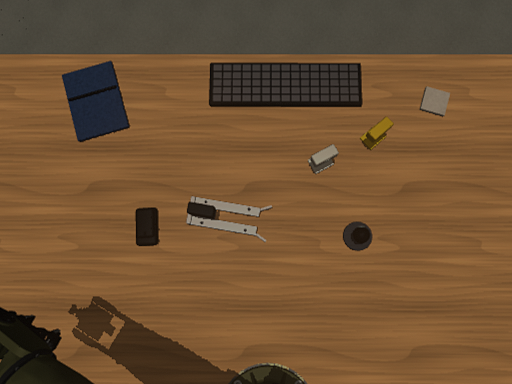

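The webcam stands upright at the stop, with its head at (203,211) in the top view. The mouse (147,227), ball camera (358,236) and both look-alikes are where they were. I hand in.

```bash
python3 -c "
from rig import bot
print(bot.finish_job())"
```

```text
the job is handed in; nothing more can be done
None
```

The black webcam is mounted in the track at the end stop, and I handed the job in at about 18 s of the 42 s allowed. `finish_job()` gives no verdict, so the result rests on my own last checks below.

I gripped the head across x, carried it to the flared end and lowered it there. I slid it in with the foot about 3 mm off the desk until it met the stop at track y ≈ 60.6 mm. Then I set it down, released it and drew the arm clear.

| Last check | Top camera | Side camera | Required |
|---|---|---|---|
| Head centre, track y | 59.3 mm | 57.7 mm | 45 to 70 mm |
| Head centre, track x | 0.8 mm | 0.4 mm | within ±15 mm |
| Angle to the track | about 0° | about 0.2° | within 17° |

- **Agreement:** the two cameras differ by 1.6 mm along the track, which fits the 2 mm calibration. The webcam looks upright in the side picture. I did not measure its tilt.
- **Bystanders:** the mouse, ball camera and both look-alikes sit at the same pixels as at the start.
- **Failures:** no check failed.

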